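# Hold the reset of the dust extraction in a board-sanding shop

### The job

The sander's dust extraction has tripped. First flip the dust cap of the red-ringed tube on the control box well open, past upright so that it stays back; then draw the reset pin with the orange handle out of its wooden block, reach it down the red tube, press the recessed button all the way down, and finish while still gripping the pin and holding the button down. Leave the blue and yellow caps shut and do not disturb the other things on the bench.

Things in the scene. Friction and masses are not known exactly. Their poses are not given: they have to be found in the camera images.
- red_mouth (a point): centre of the mouth (upper rim) of the red-ringed reset tube: white, upright, 30 mm across outside, round straight bore 18 mm, 56 mm tall, standing on the fixed grey control box (150 x 290 x 60 mm). Mouth 116 mm above the table. z up along the bore, x towards the cap's hinge (away from the robot), y along the row of three tubes, 90 mm apart; which colour stands where changes
- red_tab (a point): middle of the underside of the thumb tab of the red cap; moves with it. Tab 16 mm wide (y), 5 mm thick, on the robot's (-x) side; it juts out 24 mm beyond the tube wall, tip 39 mm from the bore axis; free air below down to the control box, 56 mm lower. Lift it from below with shut fingertips, or pinch it
- red_cap (a joint): angle of the red flip cap, a disc 34 mm across and 6 mm thick on the mouth: 0 shut (starts up to 0.12), grows as it swings up and over away from the robot, 1.57 upright, 2.1 stop. Hinge axis along y, 18 mm from the bore axis on the +x side, level with the mouth; slightly stiff, so the cap stays where it is left (under 1 N at the tab moves it)
- red_button (a joint): travel of the orange button at the bottom of the red tube: 0 up, 0.006 m fully down. Its top, 16 mm across, lies 36 mm below the mouth when up. Spring: moves at about 1.5 N, fully down at 4.5 N, springs back when let go
- pin_grip (a point): centre of the reset pin's round orange handle, 20 mm across, 60 mm long; below it a steel rod 8 mm across, 80 mm long, tip 110 mm below this point; z up along the pin. About 60 g. It stands in the middle hole (10 mm wide, 50 mm deep) of a fixed dark wooden block 70 x 110 x 60 mm high, tip 10 mm above the table, handle's underside 30 mm above the block
- pin_tip (a point): tip of the reset pin's steel rod (lower end)
- blue_cap (a joint): angle of the blue flip cap, same make as the red one: 0 shut
- yellow_cap (a joint): angle of the yellow flip cap, same make: 0 shut
- blue_mouth (a point): centre of the mouth of the blue-ringed tube, same make
- yellow_mouth (a point): centre of the mouth of the yellow-ringed tube, same make
- resin_bottle: bystander: white resin bottle, 70 mm across, 190 mm tall; origin at its underside centre
- tape_roll: bystander: roll of pale tape lying flat, 100 mm across, 25 mm high; origin at its underside centre
- mixing_cup: bystander: grey mixing cup, 80 mm across, 90 mm tall; origin at its underside centre
- sanding_block: bystander: green sanding block, 120 x 65 x 29 mm; origin at its underside centre
- filter_cartridge: bystander: round grey and pink respirator filter, 84 mm across, 36 mm high; origin at its underside centre
- laminating_brush: bystander: wooden-handled brush lying flat, about 200 mm long; origin at its underside
Things that resemble listed ones, but are neither listed nor needed, are in the scene too. What is shaped like the part that bears pin_grip but green or turquoise is not meant.

How it is judged (in metres and radians):
On the way, in this order (a step that is already met when the one before it is completed fails the run):
1. the red cap is flipped open past upright (value of joint red_cap above 1.6 rad), for 0.2 s.
2. the pin is drawn up out of its block, in the fingers (height (world z) of pin_tip above 0.065 m and contact force between the fingers and reset_pin above 2 N), for 0.1 s.
At the end, for the whole second after the job is handed in: The pin, gripped by the fingers (over 2 N) and within 0.3 rad of upright, reaches down the red tube and holds its button at least 4.5 of 6 mm down through the last second; the red cap stands open beyond 1.5 rad, blue and yellow caps below 0.25 rad (value of joint red_button above 0.0045 m and value of joint red_cap above 1.5 rad and z of pin_tip in the frame of red_mouth below -0.035 m and horizontal distance between pin_tip and red_mouth below 0.009 m and angle between pin_grip's own z axis and vertical below 0.3 rad and contact force between the fingers and reset_pin above 2 N and value of joint each of blue_cap, yellow_cap below 0.25 rad); the arm keeps its last pose, push and grip.
It fails at once if the blue or the yellow cap is opened (0.4 rad) (value of joint any of blue_cap, yellow_cap above 0.4 rad).
It fails at once if another thing on the bench is moved by more than 40 mm (distance of any of resin_bottle, tape_roll, mixing_cup, sanding_block, filter_cartridge, laminating_brush from where it was at the start of the episode above 0.04 m).
It also fails if it takes over 64 s, if anything falls off the work surface, if the arm or the gripper's body presses on something with over 40 N, if the wrist force passes 120 N, or if a joint passes its speed limit or range.

### The arm

A 6-joint arm with a two-finger parallel gripper is mounted at the origin on the work surface. World frame = base frame: x ahead of the robot, y to its left, z up, the work surface at z = 0. Lengths are in m, angles in degrees, forces in N, time in s.
With the tool pointing down it reaches from about 0.3 to 0.75 m from the base axis. Payload 8.5 kg.
Tool frame: the origin (TCP) lies midway between the tips of the shut fingers; the grasp point (between the pads) lies 19 mm behind it (env.hold_point_z is the distance from the TCP to the grasp point, in m); z points along the fingers, y is the line along which they close (so a half turn about z gives the same grasp; the last joint's range is limited). The gripper opens to 85 mm and grips with 20 to 120 N. Pads are 22 mm wide; open, the fingers measure 114 mm over their backs; the gripper's body (76 mm by 85 mm) begins 54 mm behind the grasp point. The pads swing forward as they close: fully open they stand 13 mm farther back than shut.
Start: joints at [60.201, 21.807, 74.336, -0, 83.858, -12.336], TCP at [0.165, 0.525, 0.231] pointing down, gripper open.
Joint ranges: [-178.18, 178.18], [-50.72, 133.34], [12.68, 142.11], [-81.47, 261.47], [9.98, 163.14], [-165.26, 165.26]. Speed limits (degrees/s): [136.94, 136.94, 180, 180, 180, 180].

### API

Orientations are given as a 3x3 rotation matrix whose columns are the frame's x, y, z axes.
In Python, from rig import observe, get_image, camera_info, env gives the robot as it stands.
- The arm moves only by the tool drive_tool, never from a script. Its arguments are lists of equal length, an entry for each row: "offset": the shift along the tool's x, y, z in units of 40 mm (1.0 is 40 mm), a list of three; "turn": the turn, a rotation vector about the tool's x, y, z in units of 6 degrees (1.0 is 6 degrees), a list of three; "hand": the opening, from 0 (shut) to 1 (fully open). A call has exactly 10 rows; each row shifts and turns the commanded pose from where the row before left it, along the tool's axes as they then stand; what a row does not reach is not made up. A row lasts 1/8 s, in which the tool goes at most 62.5 mm and 10.7 degrees, less where a joint would pass 70% of its speed; a pose out of reach is approached as far as the arm can. A call is refused whole if a number of a shift passes 1 or a number of a turn 1, either way. A call with a gripper value outside its range is refused whole. The fingers move at their own pace and stop on an object; "newtons" is the grip in N (left out, the last holds). Time passes only in rows, so rows that do not move let the fingers close, or fill a call up. It gives the time, the measured TCP pose, the force, the opening and the grip force at its end, in the units of the state.
- observe(): the state, without advancing time (a new reading comes with each control period).
- get_image(name): name is "scene" or "top" or "wrist"; returns the picture (420x560x3 uint8, blue, green, red); there is no depth.
- camera_info(name): a dict with "fx", "fy", "cx", "cy" (pixels), "world_to_cam" (4x4, takes a point from world to camera coordinates). Camera axes: x right, y down, z forward; pixel columns grow to the right and rows downward; lengths in m; the calibration is good to about 2 mm. A picture is of the moment at which its call begins: read the wrist's pose just before it. camera_info takes no time and is no camera call; for the wrist camera it gives the pose at the moment of the call.
- env.close_job(): hands the job in; it is judged then, once.
The state is a dict: "time_s": time; "q": joint angles; "qvel": joint speeds; "joint_efforts": joint torques, N m; "position": TCP position; "tool_rot": TCP orientation; "ft_force": force on the tool from outside, world axes, zero at the start; "wrist_torque": the same for the moment, N m; "grip_width": finger opening in m; "gripper_force": force on a finger pad.
Only numpy, scipy, OpenCV 4.12 (cv2) and the standard library are available. Lean on these libraries where they do the work, as an engineer would, in place of code of your own. Each camera call takes 0.05 s, during which the arm holds its last target. There are 200 camera calls.

## Working session

There is one attempt and no reset: what is moved stays moved. The work goes in short steps, Python scripts to look and compute and a tool call to move; the robot and the scene stay as the last step left them, time stands still between calls to the robot, and variables do not carry over. Pictures are saved under pics/ and viewed, at most 10 in all, crops included, and the job is handed in when it is done.

Besides the shell and the picture viewer there is one more tool, called after ">>>" by a JSON object that holds its "api" and its "payload". drive_tool: Moves the arm, as the interface text tells. Its arguments: {"type":"object","properties":{"offset":{"type":"array"},"turn":{"type":"array"},"hand":{"type":"array"},"newtons":{"type":"number"}},"required":["offset","turn","hand"]}

```bash
mkdir -p pics; cat > h.py <<'E'
import numpy as np, cv2
from rig import observe, get_image, camera_info, env
def ray(name,u,v,ci=None):
    c=ci or camera_info(name); T=np.array(c["world_to_cam"]); R=T[:3,:3]; o=-R.T@T[:3,3]
    d=R.T@np.array([(u-c["cx"])/c["fx"],(v-c["cy"])/c["fy"],1]); return o,d/np.linalg.norm(d)
def plane(name,u,v,z,ci=None):
    o,d=ray(name,u,v,ci); return o+d*(z-o[2])/d[2]
def tri(rays):
    A=0;b=0
    for o,d in rays:
        P=np.eye(3)-np.outer(d,d); A=A+P; b=b+P@o
    x=np.linalg.solve(A,b); return x,[np.linalg.norm((np.eye(3)-np.outer(d,d))@(x-o)) for o,d in rays]
def proj(name,p,ci=None):
    c=ci or camera_info(name); T=np.array(c["world_to_cam"]); q=T[:3,:3]@p+T[:3,3]
    return np.array([c["fx"]*q[0]/q[2]+c["cx"],c["fy"]*q[1]/q[2]+c["cy"]])
E
python3 - <<'E'
from h import *
print(env.hold_point_z)
a=get_image("scene");b=get_image("top")
cv2.imwrite("pics/s0.png",a);cv2.imwrite("pics/t0.png",b)
E
```

```text
0.0187
```

View pics/s0.png

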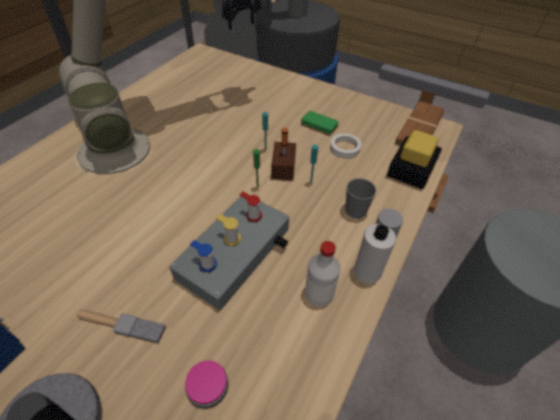

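View pics/t0.png

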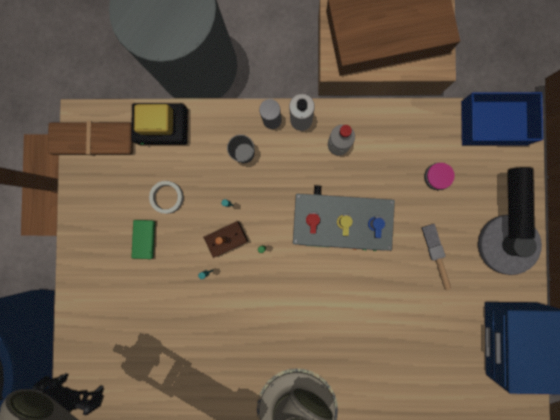

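Scene view: the red cap is at (253,205), yellow at (231,228) and blue at (206,255). The orange pin is in the dark block at (285,135). Top view: red (313,222), yellow (345,224), blue (377,226), orange pin (220,240). Green and turquoise look-alikes are at top (263,249), (227,203) and (205,274), and these are not meant.

```bash
python3 - <<'E'
from h import *
a=cv2.imread("pics/s0.png");b=cv2.imread("pics/t0.png")
def blobs(im,lo,hi,roi,mn=6):
    h=cv2.cvtColor(im,cv2.COLOR_BGR2HSV);m=cv2.inRange(h,np.array(lo),np.array(hi))
    if lo[0]==0 and hi[0]<=5: m|=cv2.inRange(h,np.array([172,lo[1],lo[2]]),np.array([180,255,255]))
    k=np.zeros_like(m);x0,y0,x1,y1=roi;k[y0:y1,x0:x1]=m[y0:y1,x0:x1]
    n,_,s,c=cv2.connectedComponentsWithStats(k)
    return [(s[i].tolist(),c[i].round(1).tolist()) for i in range(1,n) if s[i][4]>=mn]
R={'red':([0,150,80],[5,255,255]),'or':([6,170,80],[14,255,255]),'yel':([20,150,100],[32,255,255]),'blu':([105,150,80],[125,255,255])}
for k,(lo,hi) in R.items():
    print(k,'S',blobs(a,lo,hi,(170,110,310,300)),'T',blobs(b,lo,hi,(190,180,400,290)))
c1=cv2.resize(a[110:290,160:330],None,fx=3.2,fy=3.2,interpolation=2)
c2=cv2.resize(b[190:290,190:410],None,fx=2.6,fy=2.6,interpolation=2)
W=np.zeros((600,800,3),np.uint8)
W[:576,:544]=c1
W2=cv2.resize(c2,(256,int(256*c2.shape[0]/c2.shape[1])));W[:W2.shape[0],544:]=W2
cv2.imwrite("pics/c0.png",W)
for n,p in (('red',(313,222)),('yel',(345,224)),('blu',(377,226))): print(n,plane('top',*p,0.12).round(3))
print('pin',plane('top',220,240,.15).round(3))
print(camera_info('wrist')['world_to_cam'])
E
```

```text
red S [([241, 192, 18, 13, 120], [250.4, 198.4]), ([250, 217, 11, 4, 11], [255.0, 219.4])] T [([307, 215, 12, 18, 143], [312.5, 221.7])]
or S [([283, 129, 4, 3, 9], [284.4, 129.9]), ([282, 134, 5, 10, 29], [284.2, 138.8])] T []
yel S [([225, 219, 4, 4, 6], [226.5, 220.7])] T []
blu S [([192, 242, 20, 14, 157], [202.3, 248.2])] T [([374, 219, 10, 18, 115], [377.9, 226.1])]
red [ 0.561 -0.043  0.12 ]
yel [ 0.556 -0.131  0.12 ]
blu [ 0.551 -0.219  0.12 ]
pin [0.512 0.21  0.15 ]
[[ 3.00496772e-01  9.53782822e-01 -1.39756009e-04 -5.48942053e-01]
 [ 9.09839085e-01 -2.86607982e-01  3.00081163e-01 -3.90958220e-02]
 [ 2.86172203e-01 -9.03005763e-02 -9.53913663e-01  3.78103366e-01]
 [ 0.00000000e+00  0.00000000e+00  0.00000000e+00  1.00000000e+00]]
```

View pics/c0.png

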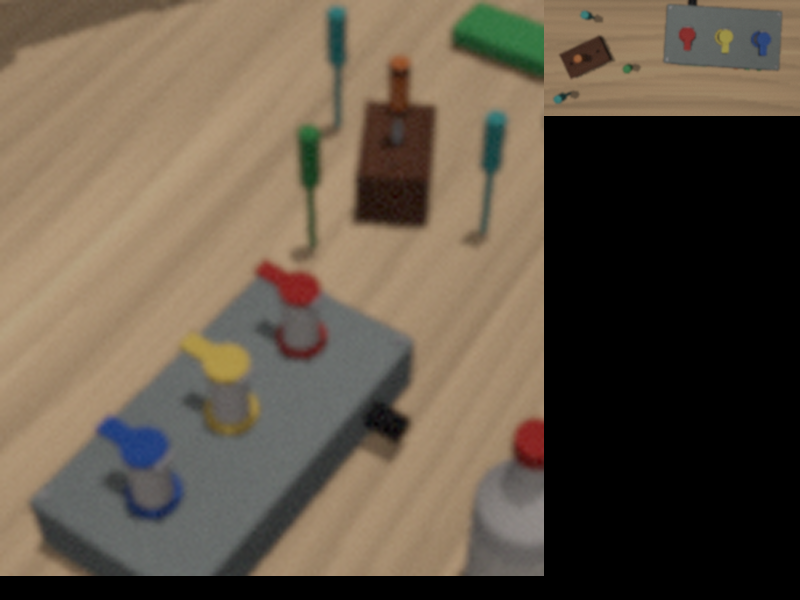

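The crop confirms both targets. The tube with the red ring and red cap is at one end of the row, and the orange-handled pin stands in the block. Next I plan a first move to a view over the pin.

```bash
cat >> h.py <<'E'
from scipy.spatial.transform import Rotation as Ro
def down(yaw): # x tool -> forward at yaw, z down ; y = z x x
    x=np.array([np.cos(yaw),np.sin(yaw),0]);z=np.array([0,0,-1.]);return np.c_[x,np.cross(z,x),z]
def plan(P,R):
    s=observe();R0=np.array(s["tool_rot"]);p=np.array(s["position"])
    rv=Ro.from_matrix(R0.T@R).as_rotvec(degrees=True)/6
    print("pos",p.round(4),"turn total",rv.round(2),"shift total after turn",(R.T@(np.array(P)-p)/.04).round(3),"before",(R0.T@(np.array(P)-p)/.04).round(3))
E
python3 - <<'E'
from h import *
s=observe();R=np.array(s["tool_rot"]);print(R.round(3),s["position"],s["grip_width"],s["ft_force"])
T=np.array(camera_info('wrist')["world_to_cam"]);c=-T[:3,:3].T@T[:3,3]
print("cam in tool",R.T@(c-np.array(s["position"])),(T[:3,:3]@R).round(3))
for yaw in (-3.2,176.8): 
  print(yaw);plan([.44,.19,.29],down(np.radians(yaw)))
for n,p in (('g',(262,249)),('t1',(226,203)),('t2',(204,274))): print(n,plane('top',*p,0.14).round(3))
E
```

```text
[[-0.954  0.3   -0.001]
 [ 0.3    0.954 -0.001]
 [ 0.    -0.001 -1.   ]] [0.1649077  0.52441698 0.23077965] 0.08567821260764004 [ 0.32612915 -0.97085231  0.02025584]
cam in tool [ 0.07590787 -0.00088782 -0.14153139] [[-0.     1.    -0.001]
 [-0.954 -0.001 -0.3  ]
 [-0.3    0.001  0.954]]
-3.2
pos [0.1649 0.5244 0.2308] turn total [-1.000e-02  2.000e-02  2.762e+01] shift total after turn [ 7.333  7.963 -1.481] before [-9.069 -5.913 -1.475]
176.8
pos [0.1649 0.5244 0.2308] turn total [-0.01 -0.   -2.38] shift total after turn [-7.333 -7.963 -1.481] before [-9.069 -5.913 -1.475]
g [0.487 0.097 0.14 ]
t1 [0.612 0.196 0.14 ]
t2 [0.419 0.255 0.14 ]
```

>>> {"api": "drive_tool", "payload": {"offset": [[-0.5,-1,-0.5],[-0.7,-1,-0.5],[-0.8,-1,-0.5],[-0.9,-1,0],[-0.9,-0.9,0],[-0.9,-0.9,0],[-0.9,-0.9,0],[-0.9,-0.8,0],[-0.8,-0.5,0],[0,0,0]], "turn": [[0,0,-0.8],[0,0,-0.8],[0,0,-0.8],[0,0,0],[0,0,0],[0,0,0],[0,0,0],[0,0,0],[0,0,0],[0,0,0]], "hand": [1,1,1,1,1,1,1,0.5,0.5,0.5]}}

```text
time_s: 1.35
position: [0.4192, 0.1789, 0.2906]
tool_rot: [[-0.998, 0.057, -0.001], [0.057, 0.998, -0.0], [0.001, -0.0, -1.0]]
ft_force: [0.2, 0.3, 0.2]
grip_width: 0.0429
gripper_force: 0.0
```

```bash
python3 - <<'E'
from h import *
s=observe();print(s["position"],s["time_s"])
a=get_image("wrist");cv2.imwrite("pics/w1.png",a);import json
c=camera_info("wrist");np.save("w1.npy",c,allow_pickle=True)
print(proj("wrist",np.array([.512,.21,.15]),c),proj("wrist",np.array([.561,-.043,.12]),c))
E
```

```text
[0.41919475 0.17891591 0.29060318] 1.35
[314.41369759 284.73127941] [109.13299968 316.92142805]
```

View pics/w1.png

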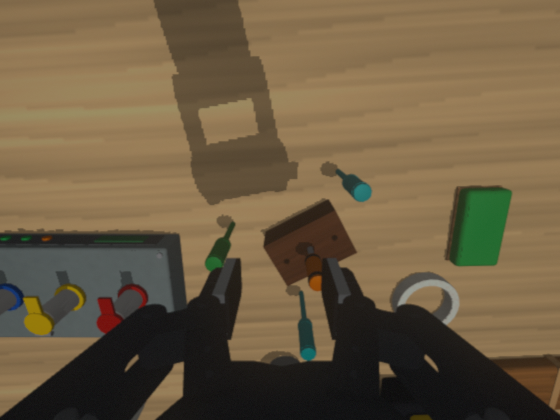

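The wrist view shows the orange pin handle at (317,283) in the block, and the red cap near (110,318) above its ring at (133,297). I'm moving over the red cap.

>>> {"api": "drive_tool", "payload": {"offset": [[-0.5,-0.8,0],[-0.6,-0.9,0],[-0.6,-1,0],[-0.6,-1,0.2],[-0.6,-0.9,0.4],[-0.5,-0.6,0.4],[-0.2,-0.3,0],[0,0,0],[0,0,0],[0,0,0]], "turn": [[0,0,0],[0,0,0],[0,0,0],[0,0,0],[0,0,0],[0,0,0],[0,0,0],[0,0,0],[0,0,0],[0,0,0]], "hand": [0.5,0.5,0.5,0.5,0.5,0.5,0.5,0.5,0.5,0.5]}}

```text
time_s: 2.65
position: [0.5496, -0.0462, 0.2521]
tool_rot: [[-0.999, 0.052, 0.001], [0.052, 0.999, -0.0], [-0.001, -0.0, -1.0]]
ft_force: [-0.3, 1.0, -0.1]
grip_width: 0.0428
gripper_force: 0.0
```

```bash
python3 - <<'E'
from h import *
s=observe();print(s["position"],s["time_s"])
c=camera_info("wrist");a=get_image("wrist");cv2.imwrite("pics/w2.png",a)
np.save("w2.npy",c,allow_pickle=True)
E
```

```text
[ 0.54961343 -0.04616473  0.25205391] 2.65
```

View pics/w2.png

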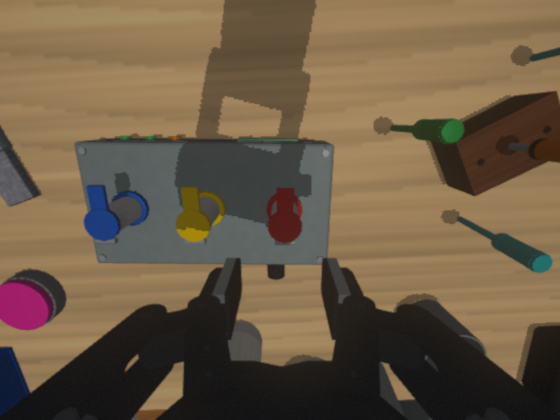

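The wrist view shows the red disc at about (285,222), with its tab up to (285,188). Yellow is at (195,225), blue at (102,222), and the pin is at the right edge. Now I triangulate.

```bash
python3 - <<'E'
from h import *
w2=cv2.imread("pics/w2.png");c2=np.load("w2.npy",allow_pickle=True).item()
w1=cv2.imread("pics/w1.png");c1=np.load("w1.npy",allow_pickle=True).item()
t=cv2.imread("pics/t0.png");sc=cv2.imread("pics/s0.png")
def mask(im,col,roi):
    h=cv2.cvtColor(im,cv2.COLOR_BGR2HSV);H,S,V=[h[...,i].astype(int) for i in range(3)]
    m={'red':((H<5)|(H>172))&(S>140)&(V>50),'yel':(H>18)&(H<33)&(S>170)&(V>60),'blu':(H>102)&(H<128)&(S>130)&(V>50),'or':(H>4)&(H<15)&(S>185)&(V>70)}[col]
    k=np.zeros(m.shape,np.uint8);x0,y0,x1,y1=roi;k[y0:y1,x0:x1]=m[y0:y1,x0:x1]*255;return k
def disc(k):
    k=cv2.resize(k,None,fx=4,fy=4,interpolation=cv2.INTER_CUBIC);k=(k>127).astype(np.uint8)*255
    d=cv2.distanceTransform(k,cv2.DIST_L2,5);m=d.max();v,u=np.where(d>m-1)
    vv,uu=np.where(k>0)
    return (u.mean()+.5)/4-.5,(v.mean()+.5)/4-.5,m/4,uu.min()/4,uu.max()/4,vv.min()/4,vv.max()/4
ro2={'red':(255,160,315,262),'yel':(160,170,232,262),'blu':(70,170,155,262)}
rt={'red':(295,205,330,245),'yel':(331,205,362,245),'blu':(363,205,395,245)}
rs={'red':(235,185,275,212),'yel':(210,205,245,237),'blu':(185,235,220,262)}
for k in ro2:
    a=disc(mask(w2,k,ro2[k]));b=disc(mask(t,k,rt[k]));s=disc(mask(sc,k,rs[k]))
    print(k,np.round(a,1),np.round(b,1),np.round(s,1))
    print(' w2@.12',plane('w',a[0],a[1],.122,c2).round(4),'top@',plane('top',b[0],b[1],.122).round(4),'scene@',plane('scene',s[0],s[1],.122).round(4))
    x,e=tri([ray('w',a[0],a[1],c2),ray('top',b[0],b[1]),ray('scene',s[0],s[1])]);print(' tri',x.round(4),np.round(e,4))
for n,im,r in (('w1',w1,(295,255,330,295)),('w2',w2,(520,120,560,175)),('top',t,(205,228,235,250)),('scene',sc,(275,120,295,150))):
    k=mask(im,'or',r);v,u=np.where(k>0);print(n,len(u),u.min(),u.max(),v.min(),v.max(),u.mean(),v.mean())
# tab line in w2
k=mask(w2,'red',ro2['red'])
for v in range(180,250,5):
    u=np.where(k[v])[0]; print(v,(u.min(),u.max()) if len(u) else None,end=' ')
E
```

```text
red [284.4 225.9  15.3 267.  301.8 189.  241.8] [312.5 220.1   5.5 307.  319.8 215.  232.8] [253.  200.    4.6 241.  259.8 192.  205.8]
 w2@.12 [ 0.5707 -0.0448  0.122 ] top@ [ 0.5665 -0.0413  0.122 ] scene@ [ 0.5727 -0.0445  0.122 ]
 tri [ 0.5697 -0.0428  0.1197] [0.0026 0.0035 0.0017]Traceback (most recent call last):
  File "<stdin>", line 18, in <module>
  File "<stdin>", line 13, in disc
    return umr_minimum(a, axis, None, out, keepdims, initial, where)
ValueError: zero-size array to reduction operation minimum which has no identity
```

Red mouth is about (0.569, -0.044) with the cap top near 0.12, and the box is aligned with the tool yaw. I'm descending to pinch the tab near the fingertips, and it can pivot between the pads as it swings.

>>> {"api": "drive_tool", "payload": {"offset": [[0.27,0.05,0.5],[0,0,0.7],[0,0,0.7],[0,0,0.6],[0,0,0.5],[0,0,0.4],[0,0,0.15],[0,0,0],[0,0,0],[0,0,0]], "turn": [[0,0,0],[0,0,0],[0,0,0],[0,0,0],[0,0,0],[0,0,0],[0,0,0],[0,0,0],[0,0,0],[0,0,0]], "hand": [0.5,0.5,0.5,0.5,0.5,0.5,0.5,0.5,0.0,0.0], "newtons": 20}}

```text
time_s: 3.95
position: [0.5394, -0.0426, 0.1098]
tool_rot: [[-0.999, 0.054, 0.001], [0.054, 0.999, 0.004], [-0.001, 0.004, -1.0]]
ft_force: [0.2, 9.6, 1.0]
grip_width: 0.0156
gripper_force: 23.3
```

>>> {"api": "drive_tool", "payload": {"offset": [[0,0,0],[0,0,0],[0,0,0],[0,0,0],[0,0,0],[0,0,0],[0,0,0],[0,0,0],[0,0,0],[0,0,0]], "turn": [[0,0,0],[0,0,0],[0,0,0],[0,0,0],[0,0,0],[0,0,0],[0,0,0],[0,0,0],[0,0,0],[0,0,0]], "hand": [0.0,0.0,0.0,0.0,0.0,0.0,0.0,0.0,0.0,0.0]}}

```text
time_s: 5.2
position: [0.5394, -0.0427, 0.1098]
tool_rot: [[-0.999, 0.053, 0.001], [0.053, 0.999, 0.003], [-0.001, 0.003, -1.0]]
ft_force: [1.7, 9.0, 1.6]
grip_width: 0.0153
gripper_force: 23.3
```

```bash
python3 - <<'E'
from h import *
s=observe();print(s["position"],s["time_s"],s["grip_width"],s["gripper_force"],s["ft_force"])
cv2.imwrite("pics/w3.png",get_image("wrist"))
E
```

```text
[ 0.5393921  -0.04273026  0.10979565] 5.2 0.015299544787196044 23.26191633939743 [1.67510719 9.00858257 1.58118013]
```

View pics/w3.png

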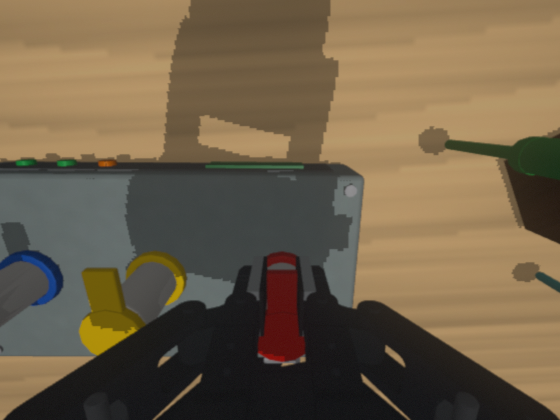

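The tab is held: the red strip lies between the pads at (282,300). I'm swinging it along the hinge arc in two halves.

>>> {"api": "drive_tool", "payload": {"offset": [[-0.02,0.03,-0.24],[0,0,0],[-0.07,0,-0.23],[0,0,0],[-0.12,0,-0.21],[0,0,0],[-0.15,0,-0.18],[0,0,0],[-0.19,0,-0.15],[0,0,0]], "turn": [[0,0,0],[0,0,0],[0,0,0],[0,0,0],[0,0,0],[0,0,0],[0,0,0],[0,0,0],[0,0,0],[0,0,0]], "hand": [0.0,0.0,0.0,0.0,0.0,0.0,0.0,0.0,0.0,0.0]}}

```text
time_s: 6.5
position: [0.5616, -0.0438, 0.1503]
tool_rot: [[-0.999, 0.053, -0.0], [0.053, 0.999, 0.001], [0.0, 0.001, -1.0]]
ft_force: [-0.6, 4.9, -3.4]
grip_width: 0.0151
gripper_force: 20.1
```

>>> {"api": "drive_tool", "payload": {"offset": [[-0.21,0.01,-0.11],[0,0,0],[-0.23,0,-0.065],[0,0,0],[-0.24,0,-0.02],[0,0,0],[-0.24,0,0.03],[0,0,0],[-0.15,0,0.04],[0,0,0]], "turn": [[0,0,0],[0,0,0],[0,0,0],[0,0,0],[0,0,0],[0,0,0],[0,0,0],[0,0,0],[0,0,0],[0,0,0]], "hand": [0.0,0.0,0.0,0.0,0.0,0.0,0.0,0.0,0.0,0.0]}}

```text
time_s: 7.75
position: [0.6045, -0.0462, 0.1557]
tool_rot: [[-0.999, 0.053, 0.002], [0.053, 0.999, -0.0], [-0.002, 0.0, -1.0]]
ft_force: [-0.6, 4.7, 3.1]
grip_width: 0.015
gripper_force: 21.2
```

>>> {"api": "drive_tool", "payload": {"offset": [[0,0,0],[0,0,0],[0,0,0],[0,0,-0.3],[0,0,-0.6],[0,0,-0.9],[0.4,0,-0.9],[0.4,0,-0.5],[0.4,0,0],[0,0,0]], "turn": [[0,0,0],[0,0,0],[0,0,0],[0,0,0],[0,0,0],[0,0,0],[0,0,0],[0,0,0],[0,0,0],[0,0,0]], "hand": [0.5,0.5,0.5,0.5,0.5,0.5,0.5,0.5,0.5,0.5]}}

```text
time_s: 9.0
position: [0.5557, -0.0438, 0.284]
tool_rot: [[-0.999, 0.054, 0.002], [0.054, 0.999, -0.001], [-0.002, -0.001, -1.0]]
ft_force: [1.1, -0.6, 0.5]
grip_width: 0.0427
gripper_force: 0.0
```

```bash
python3 - <<'E'
from h import *
s=observe();print(s["position"],s["time_s"],s["grip_width"],s["ft_force"])
c=camera_info("wrist");a=get_image("wrist");cv2.imwrite("pics/w4.png",a);np.save("w4.npy",c,allow_pickle=True)
b=get_image("scene");cv2.imwrite("pics/s4.png",b)
W=np.zeros((600,760,3),np.uint8);W[:420,:560]=a;k=cv2.resize(b[170:250,210:290],(200,200),interpolation=2);W[:200,560:]=k
cv2.imwrite("pics/v4.png",W)
print(proj('w',np.array([.569,-.044,.116]),c))
E
```

```text
[ 0.55569236 -0.04381305  0.28399175] 9.0 0.04266341817718237 [ 1.13195577 -0.55772281  0.50917391]
[282.28405915 207.43909035]
```

View pics/v4.png

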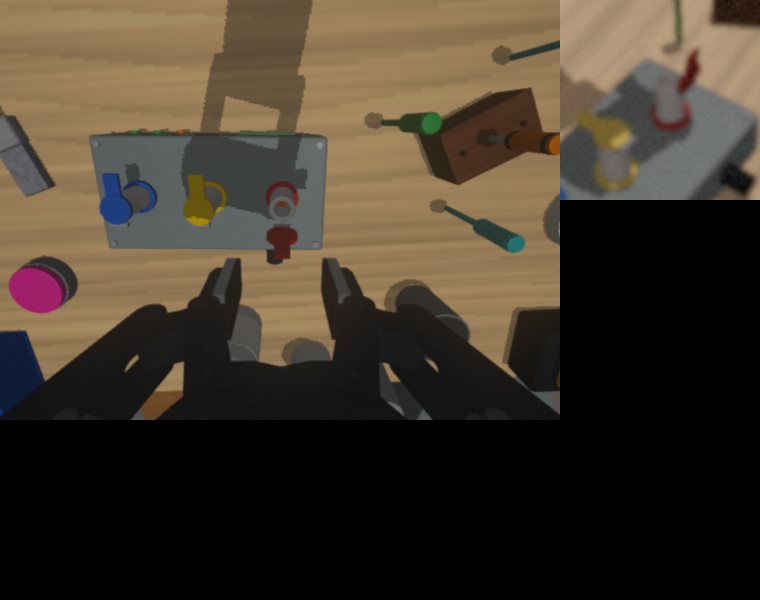

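The red cap is leaning well back at (282,243), and the open mouth is at (282,208). Yellow and blue are still shut. I'm moving over the pin.

>>> {"api": "drive_tool", "payload": {"offset": [[0.1,0.7,0],[0.2,0.9,0],[0.2,1,0],[0.2,1,0],[0.2,1,0],[0.2,0.9,0],[0.2,0.6,0],[0.14,0.2,0],[0,0,0],[0,0,0]], "turn": [[0,0,0],[0,0,0],[0,0,0],[0,0,0],[0,0,0],[0,0,0],[0,0,0],[0,0,0],[0,0,0],[0,0,0]], "hand": [0.6,0.6,0.6,0.6,0.6,0.6,0.6,0.6,0.6,0.6]}}

```text
time_s: 10.35
position: [0.5125, 0.21, 0.2827]
tool_rot: [[-0.999, 0.054, -0.0], [0.054, 0.999, -0.0], [0.0, -0.0, -1.0]]
ft_force: [-0.2, 1.1, -0.1]
grip_width: 0.0513
gripper_force: 0.0
```

```bash
python3 - <<'E'
from h import *
s=observe();print(s["position"],s["time_s"],s["grip_width"])
c=camera_info("wrist");a=get_image("wrist");cv2.imwrite("pics/w5.png",a);np.save("w5.npy",c,allow_pickle=True)
W=np.zeros((480,800,3),np.uint8)
p=proj('w',np.array([.512,.21,.15]),c);print(p)
w4=cv2.imread("pics/w4.png");W[:400,:400]=cv2.resize(w4[190:230,262:302],(400,400),interpolation=0)
x,y=int(p[0])-50,int(p[1])-50;W[:400,400:]=cv2.resize(a[y:y+100,x:x+100],(400,400),interpolation=2);print('crop origin',x,y)
cv2.imwrite("pics/v5.png",W)
E
```

```text
[0.51250899 0.21002072 0.2826592 ] 10.35 0.05129848672434946
[281.8197161  204.11935807]
crop origin 231 154
```

View pics/v5.png

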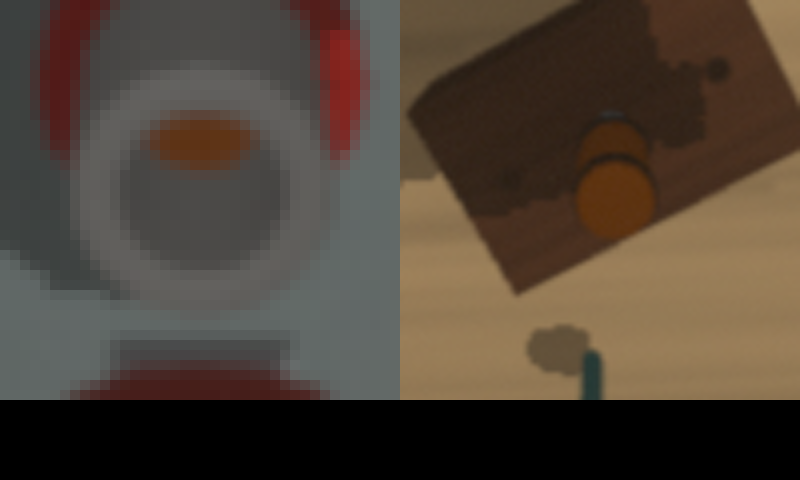

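The left crop shows the mouth rim centred at full-image (281.9, 208.5), with the orange button visible inside. The right crop shows the top of the pin handle at (284.7, 203.3), about 19.5 px across.

```bash
python3 - <<'E'
from h import *
c4=np.load("w4.npy",allow_pickle=True).item();c5=np.load("w5.npy",allow_pickle=True).item()
w1=cv2.imread("pics/w1.png");c1=np.load("w1.npy",allow_pickle=True).item()
m=plane('w',281.9,208.5,.116,c4);print('mouth',m)
c2=np.load("w2.npy",allow_pickle=True).item()
p=plane('w',284.7,203.3,.15,c5);print('pin',p, 'fx',c5['fx'],'depth by size',c5['fx']*.02/19.5,'cam z',plane('w',280,210,0,c5))
print('proj pin in w1',proj('w',p,c1),'top',proj('top',p),'scene',proj('scene',p),'w4',proj('w',p,c4))
for n,im in (('top','t0'),('scene','s0'),('w1','w1'),('w4','w4')):
    im=cv2.imread(f"pics/{im}.png");q=proj(n if n in('top','scene') else 'w',p,{'w1':c1,'w4':c4}.get(n)).astype(int)
    h=cv2.cvtColor(im,cv2.COLOR_BGR2HSV);k=cv2.inRange(h,np.array([3,140,70]),np.array([16,255,255]));z=np.zeros_like(k);z[q[1]-12:q[1]+12,q[0]-12:q[0]+12]=1;v,u=np.where((k*z)>0)
    if len(u): print(n,u.min(),u.max(),v.min(),v.max(),len(u))
plan([p[0],p[1],.105],np.array(observe()["tool_rot"]))
# tri mouth: w4 + scene rim?
E
```

```text
mouth [ 0.57018181 -0.04448255  0.116     ]
pin [0.51133667 0.21281182 0.15      ] fx 295.1457152728832 depth by size 0.302713554126034 cam z [0.56235479 0.20509656 0.        ]
proj pin in w1 [316.99773192 284.06190575] top [218.88236205 240.11367692] scene [283.68931806 128.55902988] w4 [561.28145629 142.25504058]
top 214 226 236 249 69
scene 282 287 128 139 53
w1 304 321 273 291 186
w4 549 559 133 153 206
pos [0.5125 0.21   0.2827] turn total [0. 0. 0.] shift total after turn [0.032 0.069 4.442] before [0.032 0.069 4.442]
```

>>> {"api": "drive_tool", "payload": {"offset": [[0.03,0.07,0.5],[0,0,0.8],[0,0,0.8],[0,0,0.8],[0,0,0.7],[0,0,0.5],[0,0,0.4],[0,0,0],[0,0,0],[0,0,0]], "turn": [[0,0,0],[0,0,0],[0,0,0],[0,0,0],[0,0,0],[0,0,0],[0,0,0],[0,0,0],[0,0,0],[0,0,0]], "hand": [0.6,0.6,0.6,0.6,0.6,0.6,0.6,0.6,0.0,0.0], "newtons": 60}}

```text
time_s: 11.65
position: [0.5115, 0.2136, 0.1036]
tool_rot: [[-0.999, 0.054, 0.002], [0.054, 0.999, 0.0], [-0.002, 0.0, -1.0]]
ft_force: [-0.8, -0.6, 2.9]
grip_width: 0.0188
gripper_force: 58.4
```

>>> {"api": "drive_tool", "payload": {"offset": [[0,0,0],[0,0,0],[0,0,0],[0,0,0],[0,0,-0.2],[0,0,-0.3],[0,0,-0.5],[0,0,-0.5],[0,0,-0.5],[0,0,0]], "turn": [[0,0,0],[0,0,0],[0,0,0],[0,0,0],[0,0,0],[0,0,0],[0,0,0],[0,0,0],[0,0,0],[0,0,0]], "hand": [0.0,0.0,0.0,0.0,0.0,0.0,0.0,0.0,0.0,0.0]}}

```text
time_s: 12.9
position: [0.5116, 0.214, 0.1844]
tool_rot: [[-0.999, 0.053, 0.003], [0.053, 0.999, 0.001], [-0.003, 0.001, -1.0]]
ft_force: [0.8, -1.0, -1.3]
grip_width: 0.0186
gripper_force: 58.5
```

>>> {"api": "drive_tool", "payload": {"offset": [[0,0,-0.5],[0,0,-0.7],[0,0,-0.6],[0,-0.5,0],[-0.2,-0.8,0],[-0.3,-0.9,0],[-0.3,-1,0],[-0.2,-0.9,0],[-0.1,-0.5,0],[0,0,0]], "turn": [[0,0,0],[0,0,0],[0,0,0],[0,0,0],[0,0,0],[0,0,0],[0,0,0],[0,0,0],[0,0,0],[0,0,0]], "hand": [0.0,0.0,0.0,0.0,0.0,0.0,0.0,0.0,0.0,0.0]}}

```text
time_s: 14.15
position: [0.5448, 0.0265, 0.2538]
tool_rot: [[-0.998, 0.056, -0.002], [0.056, 0.998, 0.0], [0.002, 0.0, -1.0]]
ft_force: [-0.8, 0.7, -1.1]
grip_width: 0.0186
gripper_force: 58.7
```

```bash
python3 - <<'E'
from h import *
s=observe();P=np.array(s["position"]);R=np.array(s["tool_rot"]);print(P,s["time_s"],s["grip_width"])
c=camera_info("wrist");a=get_image("wrist");cv2.imwrite("pics/w6.png",a);np.save("w6.npy",c,allow_pickle=True)
plan([.5702,-.0445,P[2]],R)
# expected tip: 92 mm ahead of TCP
for L in (.015,.05,.0936): print(L,proj('w',P+R@[0,0,L],c).round(1))
print('mouth',proj('w',np.array([.5702,-.0445,.116]),c))
E
```

```text
[0.54481118 0.02645565 0.25375982] 14.15 0.018620771322496656
pos [0.5447 0.0275 0.254 ] turn total [0.   0.   0.01] shift total after turn [-0.735 -1.762  0.005] before [-0.733 -1.762  0.005]
0.015 [282.7 258.6]
0.05 [282.3 236.4]
0.0936 [282.1 217.1]
mouth [213.02192901 231.51822511]
```

View pics/w6.png

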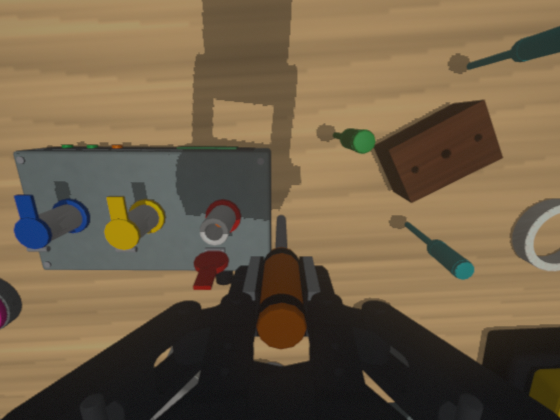

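The wrist view shows the rod tip at (281,216), which is 1 px from its predicted place, so the pin sits straight. The red mouth is at about (214,231) with the cap open beyond it. I'm moving over the mouth.

>>> {"api": "drive_tool", "payload": {"offset": [[-0.2,-0.4,0],[-0.3,-0.6,0],[-0.2,-0.5,0],[-0.03,-0.25,0],[0,0,0.4],[0,0,0.2],[0,0,0],[0,0,0],[0,0,0],[0,0,0]], "turn": [[0,0,0],[0,0,0],[0,0,0],[0,0,0],[0,0,0],[0,0,0],[0,0,0],[0,0,0],[0,0,0],[0,0,0]], "hand": [0.0,0.0,0.0,0.0,0.0,0.0,0.0,0.0,0.0,0.0]}}

```text
time_s: 15.45
position: [0.5706, -0.0438, 0.231]
tool_rot: [[-0.999, 0.053, 0.0], [0.053, 0.999, -0.0], [-0.0, -0.0, -1.0]]
ft_force: [-0.2, -0.6, -0.9]
grip_width: 0.0186
gripper_force: 58.7
```

```bash
python3 - <<'E'
from h import *
s=observe();P=np.array(s["position"]);R=np.array(s["tool_rot"]);print(P,s["time_s"],s["ft_force"])
c=camera_info("wrist");a=get_image("wrist")
q=proj('w',np.array([.5702,-.0442,.116]),c);t=proj('w',P+R@[0,0,.0936],c);print('mouth',q,'tip',t)
x,y=int(q[0])-30,int(q[1])-30;print(x,y)
b=get_image("scene")
W=np.zeros((400,800,3),np.uint8);W[:,:400]=cv2.resize(a[y:y+60,x:x+60],(400,400),interpolation=0);W[:,400:]=cv2.resize(b[160:240,215:295],(400,400),interpolation=2)
cv2.imwrite("pics/v7.png",W)
E
```

```text
[ 0.5706135  -0.04375373  0.23102114] 15.45 [-0.15468786 -0.59110077 -0.89188758]
mouth [281.46913704 209.35358328] tip [282.0821007 217.10859  ]
251 179
```

View pics/v7.png

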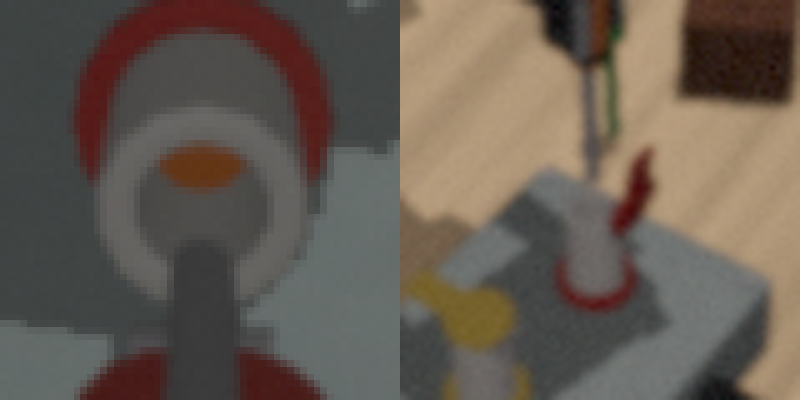

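The rod tip is at crop (205,240) and the mouth rim centre at (202,205). They line up laterally, and the offset in depth is what the calibration predicts. I'm descending into the bore.

>>> {"api": "drive_tool", "payload": {"offset": [[0,0,0.2],[0,0,0.3],[0,0,0.3],[0,0,0.25],[0,0,0.2],[0,0,0],[0,0,0],[0,0,0],[0,0,0],[0,0,0]], "turn": [[0,0,0],[0,0,0],[0,0,0],[0,0,0],[0,0,0],[0,0,0],[0,0,0],[0,0,0],[0,0,0],[0,0,0]], "hand": [0.0,0.0,0.0,0.0,0.0,0.0,0.0,0.0,0.0,0.0]}}

```text
time_s: 16.8
position: [0.5706, -0.0438, 0.1809]
tool_rot: [[-0.999, 0.053, 0.0], [0.053, 0.999, -0.0], [-0.0, -0.0, -1.0]]
ft_force: [0.2, -0.1, -1.4]
grip_width: 0.0189
gripper_force: 58.7
```

>>> {"api": "drive_tool", "payload": {"offset": [[0,0,0.1],[0,0,0.1],[0,0,0.05],[0,0,0],[0,0,0.05],[0,0,0],[0,0,0],[0,0,0],[0,0,0],[0,0,0]], "turn": [[0,0,0],[0,0,0],[0,0,0],[0,0,0],[0,0,0],[0,0,0],[0,0,0],[0,0,0],[0,0,0],[0,0,0]], "hand": [0.0,0.0,0.0,0.0,0.0,0.0,0.0,0.0,0.0,0.0]}}

```text
time_s: 18.05
position: [0.5706, -0.0438, 0.1687]
tool_rot: [[-0.999, 0.053, 0.0], [0.053, 0.999, -0.0], [-0.0, -0.0, -1.0]]
ft_force: [0.2, -0.3, 3.5]
grip_width: 0.0181
gripper_force: 58.9
```

>>> {"api": "drive_tool", "payload": {"offset": [[0,0,0.03],[0,0,0],[0,0,0.03],[0,0,0],[0,0,0],[0,0,0],[0,0,0],[0,0,0],[0,0,0],[0,0,0]], "turn": [[0,0,0],[0,0,0],[0,0,0],[0,0,0],[0,0,0],[0,0,0],[0,0,0],[0,0,0],[0,0,0],[0,0,0]], "hand": [0.0,0.0,0.0,0.0,0.0,0.0,0.0,0.0,0.0,0.0]}}

```text
time_s: 19.3
position: [0.5709, -0.0439, 0.1674]
tool_rot: [[-0.999, 0.053, 0.002], [0.053, 0.999, -0.001], [-0.002, -0.0, -1.0]]
ft_force: [-1.3, -0.1, 11.4]
grip_width: 0.0189
gripper_force: 59.9
```

```bash
python3 - <<'E'
from h import *
b=get_image("scene");a=cv2.imread("pics/s4.png")
for im in (a,b):
    h=cv2.cvtColor(im,cv2.COLOR_BGR2HSV)[170:215,235:285];m=((h[...,0]<6)|(h[...,0]>172))&(h[...,1]>130)&(h[...,2]>40);v,u=np.where(m);print(len(u),u.mean()+235,v.mean()+170,v.min()+170)
print(observe()["ft_force"]);env.close_job()
E
```

```text
43 262.95348837209303 197.37209302325581 171
47 262.06382978723406 196.4468085106383 170
[-1.36368307  0.44161781 11.06537126]
the job is handed in; nothing more can be done
```

I handed the job in at about 19 s of the 64 s allowed: the red cap is flipped back past upright, and the gripped pin is holding the red button against its stop at about 11 N. I saw no sign of the blue or yellow caps or the bystanders moving, but the verdict isn't shown to me.

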